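# Set the colorimeter to its green filter and zero it

## Robot

A 6-joint arm with a two-finger parallel gripper is mounted at the origin on the work surface. World frame = base frame: x ahead of the robot, y to its left, z up, the work surface at z = 0. Lengths are in m, angles in degrees, forces in N, time in s.
With the tool pointing down it reaches from about 0.25 to 0.85 m from the base axis. Payload 12.5 kg.
Tool frame: the origin (TCP) lies at the centre of the arm's flange, where the gripper is bolted on; the fingertips stand 186 mm ahead of it and the grasp point (between the pads) lies 167 mm ahead of it; z points along the fingers, y is the line along which they close (so a half turn about z gives the same grasp; the last joint's range is limited). The gripper opens to 93 mm and grips with 3 to 60 N. Pads are 15 mm wide; open, the fingers measure 128 mm over their backs; the gripper's body (75 mm by 188 mm) begins 65 mm behind the grasp point.
Start: joints at [-71.597, 20.094, 94.641, -0, 65.266, -4.847], TCP at [0.217, -0.505, 0.405] pointing down, gripper open.
Joint ranges: [-157.81, 157.81], [-45, 120.19], [0.68, 151.7], [-89.99, 269.99], [4.06, 180], [-164.3, 164.3]. Speed limits (degrees/s): [127.2, 127.2, 159.86, 180, 180, 180].

## Interface

Orientations are given as a 3x3 rotation matrix whose columns are the frame's x, y, z axes.
In Python, from workcell import robot, camera, camera_info gives the robot as it stands.
- The arm moves only by the tool drive_tool, never from a script. Its argument "motion" is a list of rows, each a list of 5 numbers: the shift along the tool's x, y, z in m, then the turn about the tool's z in degrees, then the closure, from 0 (fully open) to 1 (shut). In form: [[dx, dy, dz, spin, hand], ...]. A call has 1 to 12 rows; each row is the pose to reach, as a shift and turn from the pose commanded when the call began, along the tool's axes at that moment; what a row does not reach only later rows make up. A row lasts 1/10 s, in which the tool goes at most 50 mm and 8.59 degrees, less where a joint would pass 70% of its speed; a pose out of reach is approached as far as the arm can. A call with a gripper value outside its range is refused whole. The fingers move at their own pace and stop on an object; "squeeze" is the grip in N (left out, the last holds). Time passes only in rows, so rows that repeat a pose let the fingers close. It gives the time, the measured TCP pose, the force, the opening and the grip force at its end, in the units of the state.
- robot.get_state(): the state, without advancing time (a new reading comes with each control period).
- camera(name): name is "side" or "top"; returns the picture (400x640x3 uint8, blue, green, red); there is no depth.
- camera_info(name): a dict with "fx", "fy", "cx", "cy" (pixels), "dist_coeffs" ([k1, k2, p1, p2, k3] as OpenCV has them; the pictures are not rectified), "R" (3x3) and "t" (3): a world point X has camera coordinates R X + t. Camera axes: x right, y down, z forward; pixel columns grow to the right and rows downward; lengths in m; the calibration is good to about 2 mm. A picture is of the moment at which its call begins. camera_info takes no time and is no camera call.
- robot.sign_off(): hands the job in; it is judged then, once.
The state is a dict: "time_s": time; "qpos": joint angles; "qvel": joint speeds; "joint_torque": joint torques, N m; "tool_pos": TCP position; "ee_rot": TCP orientation; "wrist_force": force on the tool from outside, world axes, zero at the start; "ft_torque": the same for the moment, N m; "opening": opening from 0.0 (shut) to 1.0 (fully open); "gripper_force": force on a finger pad.
Only numpy, scipy, OpenCV 4.12 (cv2) and the standard library are available. Lean on these libraries where they do the work, as an engineer would, in place of code of your own. Each camera call takes 0.05 s, during which the arm holds its last target. There are 200 camera calls.

## Task

The next samples are purple, so put the colorimeter on its green filter: with a fingertip, push the pointer bar of the filter dial round, either way, until it has clicked in at the green dot; push on one side of the bar at a time, never pinching it or leaning on its top. Only when it stands there, press the blue zero key all the way down and let it come up again. Leave the glassware, the bottle and the cuvette where they stand.

Things in the scene. Friction and masses are not known exactly. Their poses are not given: they have to be found in the camera images.
- colorimeter: Benchtop filter colorimeter, pale grey box 184 (x) x 254 (y) mm, flat dark deck 68 mm above the bench, immovable. Origin: centre of its underside; -x is the user's side; yaw varies. In mm in this frame: dial axis (-15, 0); zero key (-45, -92); shut cuvette cover (-30, 94), 48 x 44, 21 above the deck; display hump, x 44 to 88, 9 above the deck. Within 55 mm of the dial axis the deck is free.
- green_dot (a point): The green dot, on the deck, 40 mm from the dial axis, on the user's side towards the zero key (135 degrees clockwise from the colorimeter's +x). Eight such dots, 11 mm across, ring the dial every 45 degrees; clockwise seen from above they are violet (at +x of the colorimeter), blue, cyan, green, yellow, orange, red, white.
- filter_dial (a joint): Dial angle in rad, growing clockwise seen from above: 0 or a whole turn (6.283) = bar points at green. Endless both ways. Clicks every 0.7854: yellow 0.785, orange 1.571, red 2.356, white 3.142, violet 3.927, blue 4.712, cyan 5.498. Starts on orange, red, white, violet or blue. 1 to 3 N on the bar turns it; past half a click it springs ahead into the next one by itself and stays.
- dial_top (a point): On the dial's upright axis, level with the bar's top, 27.5 mm above the deck; stays put as it turns. The dial is a black disc 60 mm across, 8 mm thick, with a raised dark grey finger bar across it: 12 mm wide, 19 mm high above the disc, reaching 28 mm from the axis on its pointing side and 22 mm on its blunt side; a white stripe on top marks the pointing half.
- zero_key (a joint): Travel of the zero key in m: 0 up, 0.004 fully down; springs up by itself; 1.5 N starts it, 4.5 N holds it fully down.
- zero_top (a point): Centre of the top of the zero key, a blue round key 22 mm across that stands 8 mm above the deck (76 mm above the bench) in a flat black bezel 30 mm across and 2.5 mm high. Pressed straight down.
- beaker: Empty glass beaker, 70 mm across, 92 mm high, loose, standing on the bench beside or behind the colorimeter. Origin: centre of its underside. To be left alone.
- amber_bottle: Closed brown reagent bottle, 62 mm across, 128 mm high, loose, on the bench beside or behind the colorimeter. Origin: centre of its underside. To be left alone.
- tube_rack: White test-tube rack with six empty glass tubes, 200 (x) x 62 (y) mm, 115 mm high, loose, on the bench at the zero-key side. Origin: centre of its underside. To be left alone.
- cuvette: Capped clear cuvette, 12.5 mm square, 47 mm high, standing loose on the hump at the back of the colorimeter, on the side away from the zero key. Origin: centre of its underside. To be left alone.

How it is judged:
By the outcome, as a careful person would: the job done as asked, in the order asked, and still so for the second after the job is handed in, with the robot touching nothing.
It also fails if it takes over 54 s, if anything falls off the work surface, if the arm or the gripper's body presses on something with over 40 N, if the wrist force passes 120 N, or if a joint passes its speed limit or range.

## Working session

There is one attempt and no reset: what is moved stays moved. The work goes in short steps, Python scripts to look and compute and a tool call to move; the robot and the scene stay as the last step left them, time stands still between calls to the robot, and variables do not carry over. Pictures are saved under pics/ and viewed, at most 10 in all, crops included, and the job is handed in when it is done.

Besides the shell and the picture viewer there is one more tool, called after ">>>" as name(argument=value, ...), one argument or row to a line, values as JSON. drive_tool: Moves the arm, as the interface text tells. Its arguments: {"type":"object","properties":{"motion":{"type":"array"},"squeeze":{"type":"number"}},"required":["motion"]}

```bash
ls; mkdir -p pics; python3 - <<'E'
from workcell import robot,camera,camera_info
import cv2,numpy as np
for n in("top","side"):
    cv2.imwrite(f"pics/{n}0.png",camera(n)); i=camera_info(n); print(n,i)
s=robot.get_state();print(s['time_s'],s['tool_pos'],s['ee_rot'],s['opening'])
E
```

```text
pics
top {'fx': 419.32237627953793, 'fy': 419.32237627953793, 'cx': 317.1906699430651, 'cy': 198.18325270686546, 'dist_coeffs': array([0.02965368, 0.        , 0.        , 0.        , 0.        ]), 'R': array([[ 0.00853695, -0.99953049,  0.02942664],
       [-0.98342702, -0.01372178, -0.18078444],
       [ 0.18110334, -0.0273956 , -0.98308243]]), 't': array([0.03701322, 0.58588853, 0.84906932])}
side {'fx': 423.7092095325364, 'fy': 423.7092095325364, 'cx': 316.4794468598515, 'cy': 195.31377410832525, 'dist_coeffs': array([0.02283802, 0.        , 0.        , 0.        , 0.        ]), 'R': array([[ 0.98189782, -0.18870401,  0.01635415],
       [-0.07940654, -0.48849001, -0.86894885],
       [ 0.17196297,  0.85192036, -0.49463161]]), 't': array([-0.56805087,  0.15346944,  0.85123557])}
0.1 [ 0.21710396 -0.50522457  0.40428335] [[ 9.18783253e-01  3.94762261e-01 -3.02584494e-04]
 [ 3.94762369e-01 -9.18782813e-01  9.02790879e-04]
 [ 7.83783360e-05 -9.48918113e-04 -9.99999547e-01]] 0.9988661539583616
```

View pics/top0.png

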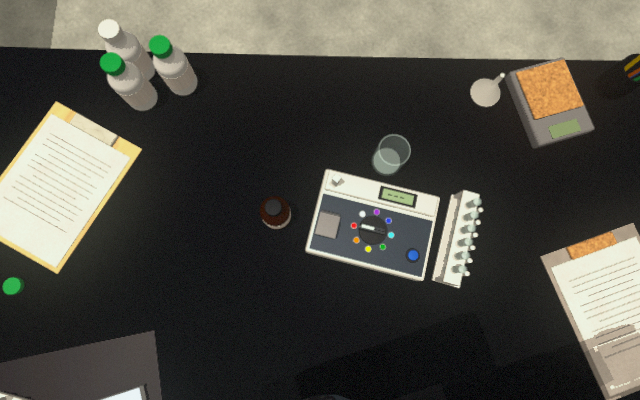

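View pics/side0.png

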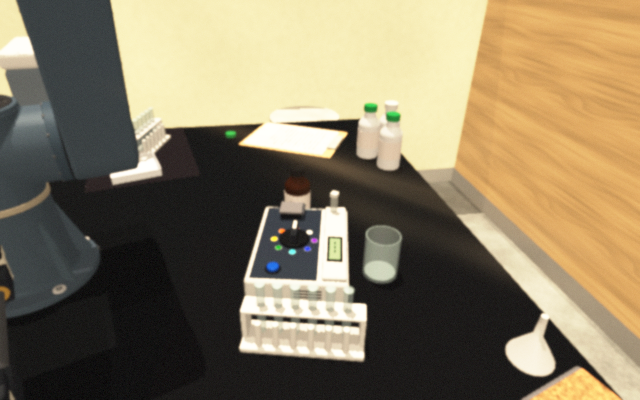

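The top view shows the dial at about (373,231), with the stripe pointing left at the red dot (354,226). The blue key is at (413,255), the green dot at (382,247), the rack right of the box, the bottle left and the beaker behind. Next I'll measure these by colour.

```bash
cat > h.py <<'E'
import cv2,numpy as np
from workcell import robot,camera,camera_info
def ray(n,uv,z):
    i=camera_info(n);K=np.array([[i['fx'],0,i['cx']],[0,i['fy'],i['cy']],[0,0,1]])
    p=cv2.undistortPoints(np.array([[uv]],float),K,i['dist_coeffs'])[0,0]
    R=np.array(i['R']);c=-R.T@np.array(i['t']);d=R.T@np.array([*p,1])
    return c+d*(z-c[2])/d[2]
def blobs(n,box,smin=110,vmin=90):
    im=camera(n);x0,y0,x1,y1=box;c=im[y0:y1,x0:x1]
    h=cv2.cvtColor(c,cv2.COLOR_BGR2HSV)
    m=((h[...,1]>smin)&(h[...,2]>vmin)).astype(np.uint8)
    k,l,st,ce=cv2.connectedComponentsWithStats(m)
    return im,[(ce[j]+[x0,y0],st[j,4],np.median(h[l==j],axis=0)) for j in range(1,k) if st[j,4]>4]
E
python3 - <<'E'
from h import *
np.set_printoptions(precision=4,suppress=True)
for n,b in(("top",(335,200,430,272)),("side",(255,220,325,280))):
    im,bl=blobs(n,b)
    for c,a,h in bl: print(n,c,a,h,ray(n,c,.076 if a>80 else .068)[:2])
    x0,y0,x1,y1=b
    cv2.imwrite(f"pics/{n}1.png",cv2.resize(im[y0:y1,x0:x1],None,fx=7,fy=7,interpolation=2))
E
```

```text
top [376.3333 211.6667] 18 [141. 174. 212.] [ 0.5555 -0.081 ]
top [388.0909 220.2273] 22 [116.5 158.5 225. ] [ 0.5376 -0.1055]
top [353.72 225.12] 25 [  1. 174. 239.] [ 0.5264 -0.033 ]
top [390.8571 234.8095] 21 [ 90. 165. 237.] [ 0.507  -0.1106]
top [356.08 239.8 ] 25 [ 18. 215. 237.] [ 0.4957 -0.0377]
top [382.3684 246.7895] 19 [ 62. 193. 175.] [ 0.4819 -0.0923]
top [368.     248.6087] 23 [ 31. 255. 241.] [ 0.4778 -0.0623]
top [412.7368 254.7263] 95 [109. 191. 201.] [ 0.4659 -0.1531]
side [281.3125 230.4375] 32 [ 10.  180.5 225. ] [ 0.4968 -0.0356]
side [273.6579 238.3947] 38 [ 26.  153.  241.5] [ 0.4784 -0.061 ]
side [313.8824 239.5882] 17 [145. 142. 217.] [ 0.557  -0.0784]
side [278. 247.] 19 [ 59. 146. 189.] [ 0.4838 -0.0909]
side [306.8929 247.8571] 28 [118.  147.5 215. ] [ 0.5386 -0.1031]
side [292.05 250.55] 20 [ 89.  126.5 240.5] [ 0.5091 -0.1067]
side [272.2066 265.9339] 121 [109. 204. 195.] [ 0.4664 -0.1562]
```

View pics/top1.png

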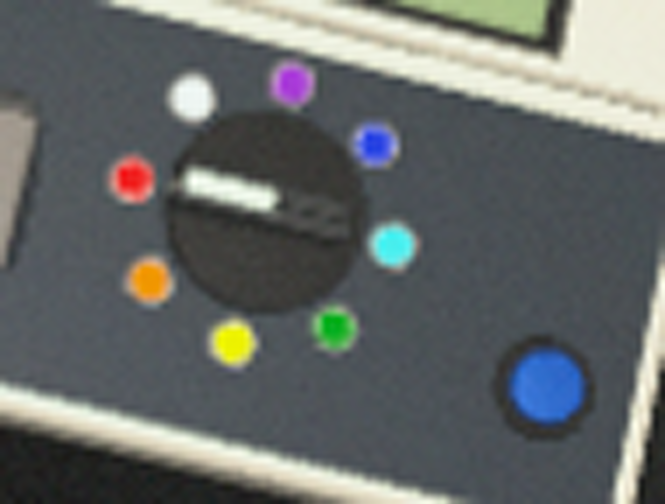

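```bash
cat >> h.py <<'E'
A=np.array([.5172,-.0706]);KEY=np.array([.4664,-.154])
def to(xy,z,yaw):
    "shift in tool axes and spin from the present pose to a tool-down pose"
    s=robot.get_state();R=np.array(s['ee_rot'])
    d=R.T@(np.array([*xy,z])-s['tool_pos']);y0=np.degrees(np.arctan2(R[1,0],R[0,0]))
    return np.r_[np.round(d,4),np.round(-((yaw-y0+180)%360-180),1)]
def push(th,r=.026,off=.0173):
    t=np.radians(th);u=np.array([np.cos(t),np.sin(t)]);x=np.array([u[1],-u[0]])
    return A+r*u+off*x,th-90
E
python3 - <<'E'
from h import *
p,y=push(84.5,off=.032);print(p,y,to(p,.405,y),to(p,.267,y))
E
```

```text
[ 0.55154467 -0.04778676] -5.5 [ 4.878e-01 -2.883e-01 -3.000e-04  2.870e+01] [ 0.4878 -0.2882  0.1377 28.7   ]
```

>>> drive_tool(
  motion=[
    [0.04,-0.024,0,2,1],
    [0.08,-0.048,0,5,1],
    [0.12,-0.072,0,7,1],
    [0.16,-0.096,0,10,1],
    [0.2,-0.12,0,12,1],
    [0.24,-0.143,0,14,1],
    [0.28,-0.167,0,17,1],
    [0.32,-0.19,0,19,1],
    [0.36,-0.214,0,21,1],
    [0.4,-0.238,0,24,1],
    [0.45,-0.266,0,26,1],
    [0.488,-0.288,0,28.7,1],
  ],
  squeeze=20,
)

```text
time_s: 1.4
tool_pos: [0.552, -0.0471, 0.4047]
ee_rot: [[0.995, -0.097, 0.0], [-0.097, -0.995, -0.0], [0.0, 0.0, -1.0]]
wrist_force: [0.9, -1.0, -0.1]
opening: 0.032
gripper_force: 0.0
```

```bash
python3 - <<'E'
from h import *
camera("top"); camera("top"); im=camera("side")
cv2.imwrite("pics/s2.png",cv2.resize(im[100:320,180:400],None,fx=2.7,fy=2.7))
p,y=push(84.5,off=.032);print(p,y,to(p,.33,y),to(p,.267,y));s=robot.get_state();print(s['time_s'],s['wrist_force'],s['opening'],s['qpos'])
E
```

```text
[ 0.55154467 -0.04778676] -5.5 [-0.0003  0.0008  0.0742  0.3   ] [-0.0003  0.0009  0.1372  0.3   ]
1.55 [-0.29856076 -0.91164301  0.19109469] -0.0002267034599650314 [-9.68150893e+00  2.05393989e+01  9.40740825e+01  4.53128772e-03
  6.54175327e+01  8.55639121e+01]
```

View pics/s2.png

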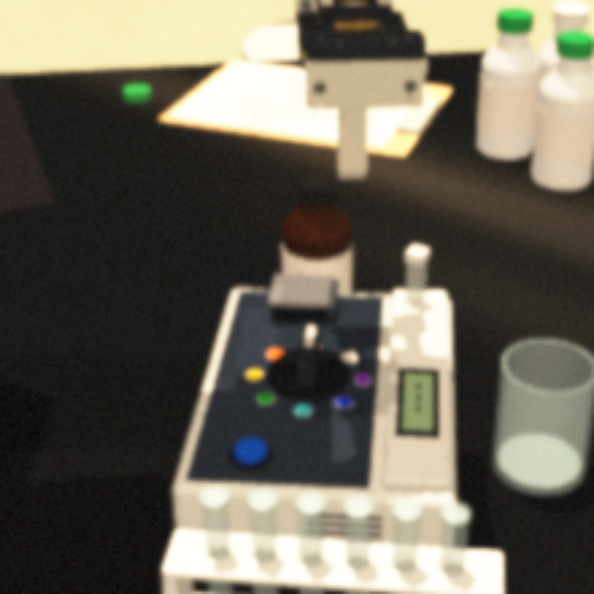

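Closed fingertips hang at about (350,175) in the crop, above the hump side. The bar is still at red and nothing is disturbed. Descending behind the bar.

>>> drive_tool(
  motion=[
    [0,0.001,0.03,0,1],
    [0,0.001,0.06,0,1],
    [0,0.001,0.09,0,1],
    [0,0.001,0.115,0,1],
    [0,0.001,0.13,0,1],
    [0,0.001,0.137,0,1],
    [0,0.001,0.137,0,1],
  ],
)

```text
time_s: 2.25
tool_pos: [0.5506, -0.0507, 0.2673]
ee_rot: [[0.995, -0.096, -0.001], [-0.096, -0.995, 0.0], [-0.001, -0.0, -1.0]]
wrist_force: [0.1, -0.4, 0.0]
opening: 0.005
gripper_force: 0.0
```

```bash
python3 - <<'E'
from h import *
s=robot.get_state();print(s['time_s'],s['tool_pos'],s['wrist_force'])
p,y=push(84.5);print(to(p,.267,y))
for d in range(0,129,5):
    p,y=push(84.5+d);print(d,to(p,.267,y))
E
```

```text
2.25 [ 0.55055656 -0.05073573  0.26726135] [ 0.11410913 -0.42941338  0.02801506]
[-0.014  -0.003   0.0003  0.    ]
0 [-0.014  -0.003   0.0003  0.    ]
5 [-1.63e-02 -4.40e-03  3.00e-04 -5.00e+00]
10 [-1.88e-02 -5.60e-03  3.00e-04 -1.00e+01]
15 [-2.13e-02 -6.60e-03  3.00e-04 -1.50e+01]
20 [-2.39e-02 -7.40e-03  3.00e-04 -2.00e+01]
25 [-2.66e-02 -7.90e-03  3.00e-04 -2.50e+01]
30 [-2.93e-02 -8.20e-03  3.00e-04 -3.00e+01]
35 [-3.2e-02 -8.3e-03  3.0e-04 -3.5e+01]
40 [-3.48e-02 -8.10e-03  3.00e-04 -4.00e+01]
45 [-3.74e-02 -7.70e-03  3.00e-04 -4.50e+01]
50 [-4.01e-02 -7.00e-03  3.00e-04 -5.00e+01]
55 [-4.27e-02 -6.10e-03  3.00e-04 -5.50e+01]
60 [-4.52e-02 -5.00e-03  3.00e-04 -6.00e+01]
65 [-4.76e-02 -3.70e-03  3.00e-04 -6.50e+01]
70 [-4.98e-02 -2.20e-03  3.00e-04 -7.00e+01]
75 [-5.19e-02 -5.00e-04  3.00e-04 -7.50e+01]
80 [-5.39e-02  1.40e-03  3.00e-04 -8.00e+01]
85 [-5.57e-02  3.50e-03  3.00e-04 -8.50e+01]
90 [-5.73e-02  5.70e-03  3.00e-04 -9.00e+01]
95 [-5.87e-02  8.00e-03  3.00e-04 -9.50e+01]
100 [-5.99e-02  1.04e-02  3.00e-04 -1.00e+02]
105 [-6.09e-02  1.30e-02  3.00e-04 -1.05e+02]
110 [-6.17e-02  1.56e-02  3.00e-04 -1.10e+02]
115 [-6.22e-02  1.83e-02  3.00e-04 -1.15e+02]
120 [-6.25e-02  2.10e-02  3.00e-04 -1.20e+02]
125 [-6.25e-02  2.37e-02  3.00e-04 -1.25e+02]
```

```bash
python3 - <<'E'
from h import *
for k in range(4): camera("top");print(robot.get_state()['tool_pos'])
E
```

```text
[ 0.55086203 -0.0505933   0.26806845]
[ 0.55106074 -0.05047697  0.26853888]
[ 0.55113379 -0.05035187  0.26870483]
[ 0.55114952 -0.05026599  0.26870089]
```

>>> drive_tool(
  motion=[
    [-0.005,-0.001,0.001,0,1],
    [-0.01,-0.002,0.001,0,1],
    [-0.0145,-0.003,0.001,0,1],
    [-0.017,-0.004,0.001,-5,1],
    [-0.0195,-0.005,0.001,-10,1],
    [-0.022,-0.006,0.001,-15,1],
    [-0.0245,-0.007,0.001,-20,1],
    [-0.0275,-0.0075,0.001,-25,1],
    [-0.03,-0.008,0.001,-30,1],
    [-0.0325,-0.008,0.001,-35,1],
    [-0.0355,-0.008,0.001,-40,1],
    [-0.0355,-0.008,0.001,-40,1],
  ],
)

```text
time_s: 3.65
tool_pos: [0.5159, -0.0385, 0.2668]
ee_rot: [[0.823, 0.568, -0.0], [0.568, -0.823, 0.0], [-0.0, -0.0, -1.0]]
wrist_force: [-1.3, 0.3, 0.4]
opening: 0.003
gripper_force: 0.0
```

```bash
python3 - <<'E'
from h import *
im=camera("top");cv2.imwrite("pics/t3.png",cv2.resize(im[190:280,320:440],None,fx=5,fy=5,interpolation=2))
s=robot.get_state();print(s['time_s'],s['tool_pos'],s['wrist_force'],s['opening'])
for d in range(40,129,5):
    p,y=push(84.5+d);print(d,to(p,.267,y))
E
```

```text
3.7 [ 0.51616242 -0.03858319  0.26684576] [ 0.49907545 -0.51586568  0.36506099] 0.005731163443771802
40 [ 0.      0.001  -0.0002 -0.    ]
45 [-2.3e-03 -4.0e-04 -2.0e-04 -5.0e+00]
50 [-4.8e-03 -1.6e-03 -2.0e-04 -1.0e+01]
55 [-7.3e-03 -2.6e-03 -2.0e-04 -1.5e+01]
60 [-9.9e-03 -3.4e-03 -2.0e-04 -2.0e+01]
65 [-1.26e-02 -3.90e-03 -2.00e-04 -2.50e+01]
70 [-1.53e-02 -4.20e-03 -2.00e-04 -3.00e+01]
75 [-1.8e-02 -4.2e-03 -2.0e-04 -3.5e+01]
80 [-2.07e-02 -4.00e-03 -2.00e-04 -4.00e+01]
85 [-2.34e-02 -3.60e-03 -2.00e-04 -4.50e+01]
90 [-2.61e-02 -3.00e-03 -2.00e-04 -5.00e+01]
95 [-2.87e-02 -2.10e-03 -2.00e-04 -5.50e+01]
100 [-3.11e-02 -1.00e-03 -2.00e-04 -6.00e+01]
105 [-3.35e-02  3.00e-04 -2.00e-04 -6.50e+01]
110 [-3.58e-02  1.90e-03 -2.00e-04 -7.00e+01]
115 [-3.79e-02  3.60e-03 -2.00e-04 -7.50e+01]
120 [-3.99e-02  5.50e-03 -2.00e-04 -8.00e+01]
125 [-4.17e-02  7.50e-03 -2.00e-04 -8.50e+01]
```

View pics/t3.png

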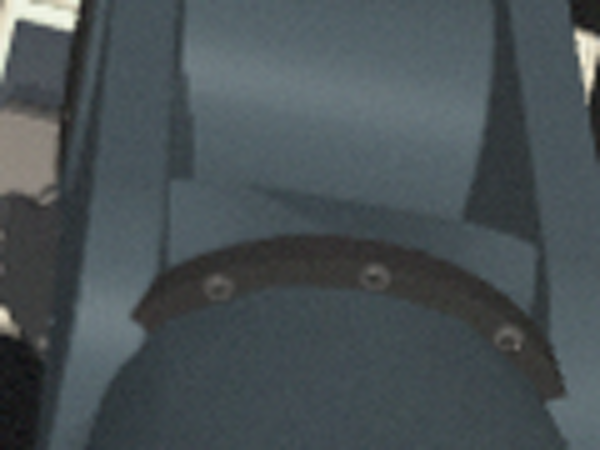

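The arm fills the top view and hides the dial, but the forces are small. Continuing the arc.

>>> drive_tool(
  motion=[
    [-0.0025,-0.0005,0,-5,1],
    [-0.005,-0.0015,0,-10,1],
    [-0.0075,-0.0025,0,-15,1],
    [-0.01,-0.0035,0,-20,1],
    [-0.0125,-0.004,0,-25,1],
    [-0.0155,-0.004,0,-30,1],
    [-0.018,-0.004,0,-35,1],
    [-0.0205,-0.004,0,-40,1],
    [-0.0235,-0.0035,0,-45,1],
    [-0.026,-0.003,0,-50,1],
    [-0.0285,-0.002,0,-55,1],
    [-0.0285,-0.002,0,-55,1],
  ],
)

```text
time_s: 4.9
tool_pos: [0.4917, -0.0532, 0.2668]
ee_rot: [[0.009, 1.0, -0.0], [1.0, -0.009, 0.0], [0.0, -0.0, -1.0]]
wrist_force: [-0.5, 1.6, 1.1]
opening: 0.005
gripper_force: 0.6
```

```bash
python3 - <<'E'
from h import *
im=camera("side");cv2.imwrite("pics/s3.png",cv2.resize(im[190:290,235:355],None,fx=5,fy=5,interpolation=2))
s=robot.get_state();print(s['time_s'],s['tool_pos'],s['wrist_force'],s['opening'])
for d in range(95,129,5):
    p,y=push(84.5+d);print(d,to(p,.267,y))
E
```

```text
4.95 [ 0.49172839 -0.05315892  0.26675823] [ 0.11400999  1.23617593 -0.38032559] 0.004083717168702479
95 [ 1.e-04 -4.e-04 -2.e-04 -2.e-01]
100 [-2.3e-03 -1.8e-03 -2.0e-04 -5.2e+00]
105 [-4.70e-03 -3.00e-03 -2.00e-04 -1.02e+01]
110 [-7.20e-03 -3.90e-03 -2.00e-04 -1.52e+01]
115 [-9.90e-03 -4.70e-03 -2.00e-04 -2.02e+01]
120 [-1.25e-02 -5.20e-03 -2.00e-04 -2.52e+01]
125 [-1.53e-02 -5.50e-03 -2.00e-04 -3.02e+01]
```

View pics/s3.png

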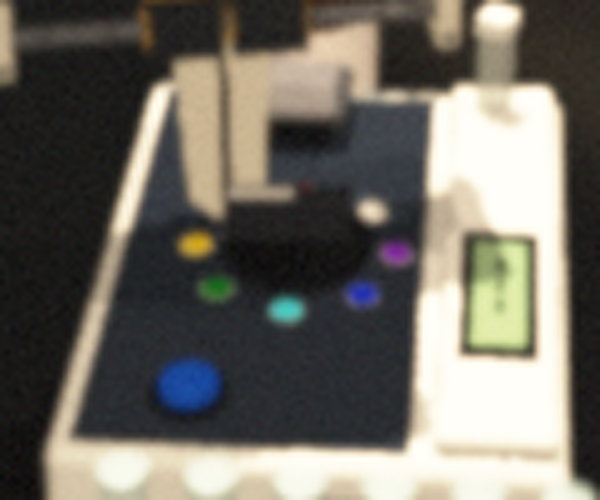

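The bar now points left at yellow (stripe at about (260,192) in the crop), with the finger behind it. One more click to go.

>>> drive_tool(
  motion=[
    [-0.0025,-0.002,0,-5,1],
    [-0.005,-0.003,0,-10,1],
    [-0.007,-0.004,0,-15,1],
    [-0.01,-0.0045,0,-20,1],
    [-0.0125,-0.005,0,-25,1],
    [-0.0155,-0.0055,0,-30,1],
    [-0.0155,-0.0055,0,-30,1],
    [-0.0155,-0.0055,0,-30,1],
  ],
)

```text
time_s: 5.75
tool_pos: [0.4863, -0.0686, 0.2668]
ee_rot: [[-0.489, 0.872, 0.0], [0.872, 0.489, -0.0], [-0.0, 0.0, -1.0]]
wrist_force: [0.3, -0.3, 0.6]
opening: 0.009
gripper_force: 0.0
```

```bash
python3 - <<'E'
from h import *
im=camera("side");cv2.imwrite("pics/s4.png",cv2.resize(im[190:290,235:355],None,fx=5,fy=5,interpolation=2))
s=robot.get_state();print(s['time_s'],s['tool_pos'],s['wrist_force'],s['opening'])
E
```

```text
5.8 [ 0.4862612  -0.06855079  0.26676718] [ 0.85724436 -0.44171514  0.51422066] 0.004896071342113454
```

View pics/s4.png

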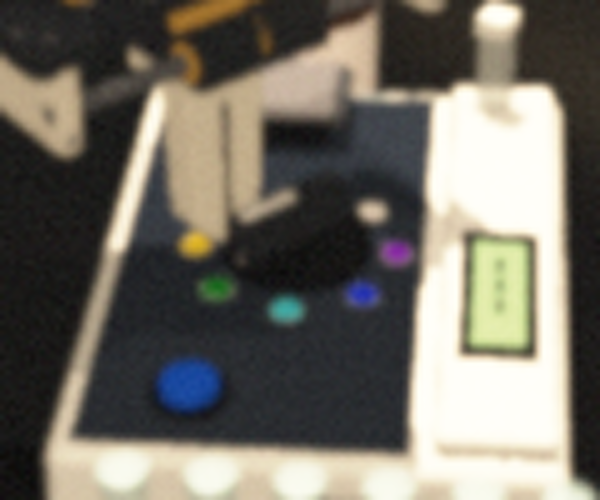

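The bar now points at green (stripe from (295,195) to (245,220) in the crop). Backing off and lifting.

>>> drive_tool(
  motion=[
    [0.006,0,0,0,1],
    [0.012,0,0,0,1],
    [0.014,0,-0.02,0,1],
    [0.014,0,-0.05,0,1],
    [0.014,0,-0.07,0,1],
    [0.014,0,-0.07,0,1],
  ],
)

```text
time_s: 6.4
tool_pos: [0.4795, -0.0561, 0.339]
ee_rot: [[-0.493, 0.87, 0.004], [0.87, 0.493, -0.001], [-0.003, 0.003, -1.0]]
wrist_force: [-0.2, 0.5, -1.1]
opening: 0.005
gripper_force: 0.0
```

```bash
python3 - <<'E'
from h import *
im=camera("side");c=im[215:260,265:320]
h=cv2.cvtColor(c,cv2.COLOR_BGR2HSV);m=((h[...,1]<70)&(h[...,2]>120)).astype(np.uint8)
k,l,st,ce=cv2.connectedComponentsWithStats(m)
for j in range(1,k):
    if st[j,4]>5:
        p=np.argwhere(l==j)[:,::-1]+[265,215]
        w=np.array([ray("side",q,.0955)[:2] for q in p])-A
        e,v=np.linalg.eigh(np.cov(w.T));print(st[j],w.mean(0),np.degrees(np.arctan2(*v[::-1,1])),np.degrees(np.arctan2(w.mean(0)[1],w.mean(0)[0])))
s=robot.get_state();print(s['time_s'],s['tool_pos'],s['wrist_force'])
print(to(KEY,.3368,76.5),to(KEY,.275,76.5))
E
```

```text
[ 0  0  3  8 13] [-0.05079095  0.04616112] 80.49025103133485 137.7340169205471
[19 13 10  6 30] [-0.00972952 -0.00712626] -143.0555387298727 -143.77956877324112
[41 15  7  5 27] [ 0.0278465  -0.01845098] 79.3040282412716 -33.528295795243785
[52 23  3 22 37] [ 0.03458978 -0.08013747] 77.281902870888 -66.65349871962124
6.45 [ 0.4791757  -0.05610017  0.33738584] [ 0.14616635 -0.25749743  0.00487045]
[-7.89e-02 -5.94e-02  6.00e-04  4.30e+01] [-0.0788 -0.0595  0.0624 43.    ]
```

Stripe reads about -143°, against -148.5° for green and -103.5° for yellow, so it has clicked in at green. Moving over the key.

>>> drive_tool(
  motion=[
    [-0.014,-0.01,0,7,1],
    [-0.028,-0.02,0,14,1],
    [-0.042,-0.031,0,21,1],
    [-0.056,-0.042,0,29,1],
    [-0.07,-0.052,0,36,1],
    [-0.079,-0.0595,0,43,1],
    [-0.079,-0.0595,0.03,43,1],
    [-0.079,-0.0595,0.055,43,1],
    [-0.079,-0.0595,0.068,43,1],
    [-0.079,-0.0595,0.07,43,1],
    [-0.079,-0.0595,0.07,43,1],
  ],
)

```text
time_s: 7.55
tool_pos: [0.4666, -0.1544, 0.2666]
ee_rot: [[0.233, 0.973, -0.001], [0.973, -0.233, 0.0], [0.0, -0.001, -1.0]]
wrist_force: [-0.7, 0.5, -0.8]
opening: 0.004
gripper_force: 0.0
```

```bash
python3 - <<'E'
from h import *
for k in range(3): im=camera("side")
cv2.imwrite("pics/s5.png",cv2.resize(im[190:290,235:355],None,fx=5,fy=5,interpolation=2))
s=robot.get_state();print(s['time_s'],s['tool_pos'],s['wrist_force'])
print(to(KEY,.262,76.5))
E
```

```text
7.7 [ 0.46676144 -0.15458453  0.26759824] [0.98698317 0.36884647 0.06561311]
[ 0.0005 -0.0005  0.0056  0.1   ]
```

View pics/s5.png

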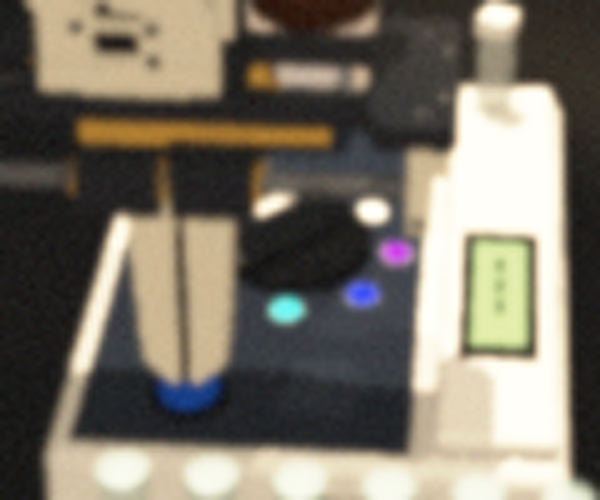

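The fingertips are centred just above the blue key at about (188,385) in the crop, and the bar is still at green. Pressing.

>>> drive_tool(
  motion=[
    [0,0,0.003,0,1],
    [0,0,0.005,0,1],
    [0,0,0.006,0,1],
    [0,0,0.007,0,1],
    [0,0,0.008,0,1],
    [0,0,0.009,0,1],
    [0,0,0.009,0,1],
    [0,0,0.009,0,1],
  ],
)

```text
time_s: 8.5
tool_pos: [0.4666, -0.1546, 0.2583]
ee_rot: [[0.233, 0.973, 0.001], [0.973, -0.233, -0.0], [-0.0, 0.001, -1.0]]
wrist_force: [-2.0, 1.0, 9.6]
opening: 0.005
gripper_force: 5.2
```

>>> drive_tool(
  motion=[
    [0,0,0.0005,0,1],
    [0,0,0.001,0,1],
    [0,0,0.001,0,1],
    [0,0,0.001,0,1],
  ],
)

```text
time_s: 8.9
tool_pos: [0.4666, -0.1546, 0.2581]
ee_rot: [[0.233, 0.973, 0.001], [0.973, -0.233, -0.0], [-0.0, 0.001, -1.0]]
wrist_force: [-6.2, 2.6, 23.0]
opening: 0.005
gripper_force: 11.4
```

Bottomed firmly: force rose 13 N for 0.2 mm. Releasing.

>>> drive_tool(
  motion=[
    [0,0,-0.005,0,1],
    [0,0,-0.012,0,1],
    [0,0,-0.03,0,1],
    [0,0,-0.07,0,1],
    [0,0,-0.11,0,1],
    [0,0,-0.14,0,1],
    [-0.04,0,-0.14,0,1],
    [-0.08,0,-0.14,0,1],
    [-0.12,0,-0.14,0,1],
    [-0.16,0,-0.14,0,1],
    [-0.2,0,-0.14,0,1],
    [-0.2,0,-0.14,0,1],
  ],
)

```text
time_s: 10.1
tool_pos: [0.4187, -0.3524, 0.3964]
ee_rot: [[0.236, 0.972, -0.001], [0.972, -0.236, -0.0], [-0.001, -0.0, -1.0]]
wrist_force: [-0.6, 0.7, -0.3]
opening: 0.004
gripper_force: 0.0
```

```bash
python3 - <<'E'
from h import *
a=camera("side");a=camera("side");b=camera("top")
f=lambda i:cv2.resize(i,(600,290),interpolation=2)
cv2.imwrite("pics/f.png",np.vstack([f(a[200:287,205:385]),f(b[165:285,320:568])]))
s=robot.get_state();print(s['time_s'],s['tool_pos'],s['wrist_force'])
E
```

```text
10.25 [ 0.41988143 -0.34862288  0.39646669] [-0.81234531  0.4726094  -0.26628556]
```

View pics/f.png

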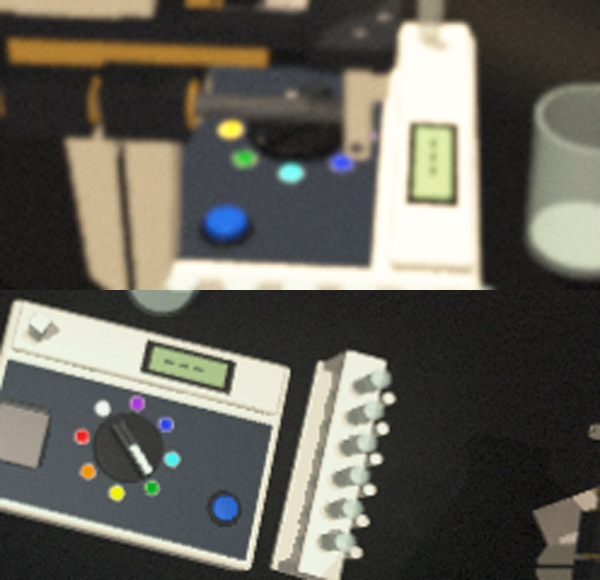

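The top view shows the stripe pointing at green, the key up, and the cuvette and rack in place with the arm clear.

```bash
python3 -c "
from workcell import robot
print(robot.sign_off())"
```

```text
the job is handed in; nothing more can be done
None
```

The filter dial is clicked in at green, the zero key was then pressed fully down and has come back up, and the job was handed in at about 10 s with nothing else seen to have moved.

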